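Tighten the bolts of the red-sealed bearing's housing

ROBOT

A 6-joint arm with a two-finger parallel gripper is mounted at the origin on the work surface; the furniture and walls round the work are solid. World frame = base frame: x ahead of the robot, y to its left, z up, the work surface at z = 0. Lengths are in m, angles in rad, forces in N, time in s.
With the tool pointing down it reaches from about 0.35 to 0.775 m from the base axis. Payload 7.3 kg.
Tool frame: the origin (TCP) lies at the very end of the fingers, on their centre line; the grasp point (between the pads) lies 19 mm behind it (env.grip_point_offset is the distance from the TCP to the grasp point, in m); z points along the fingers, y is the direction in which the jaws open and shut (so a half turn about z gives the same grasp; the last joint's range is limited). The gripper opens to 92 mm and grips with 3 to 60 N. Pads are 19 mm wide; open, the fingers measure 130 mm over their backs; the gripper's body (75 mm by 190 mm) begins 47 mm behind the grasp point.
Start: joints at [1.162, 0.342, 1.524, -0, 1.275, -0.146], TCP at [0.136, 0.507, 0.206] pointing down, gripper open.
Joint ranges: [-2.53, 2.53], [-0.77, 2.02], [0.04, 2.7], [-1, 4.14], [0.28, 2.66], [-3.11, 3.11]. Speed limits (rad/s): [2.57, 2.57, 3.14, 3.14, 3.14, 3.14].

INTERFACE

Orientations are given as a unit quaternion [x, y, z, w].
In Python, from bench import env, eyes, job gives the robot as it stands. The module is installed in compiled form; this text tells all that it offers.
- The arm moves only by the shell command python3 -m jog 'ROWS' [FORCE]. ROWS is JSON, a list of rows, each an object with "claw": the opening, from -1 (shut) to 1 (fully open), so that 0 is half open; "translation": the shift along the tool's x, y, z in units of 50 cm (1.0 is 50 cm), a list of three; "turn": the turn, a rotation vector about the tool's x, y, z in units of 90 degrees (1.0 is 90 degrees), a list of three. A call has 1 to 12 rows; each row shifts and turns the commanded pose from where the row before left it, along the tool's axes as they then stand; what a row does not reach is not made up. A row lasts 1/8 s, in which the tool goes at most 62.5 mm and 10.7 degrees, less where a joint would pass 70% of its speed; a pose out of reach is approached as far as the arm can. A call with a number of a shift or a turn outside -1 to 1 is refused whole. A call with a gripper value outside its range is refused whole. The fingers move at their own pace and stop on an object; FORCE is the grip in N (left out, the last holds). Time passes only in rows, so rows that do not move let the fingers close. It gives the time, the measured TCP pose, the force and the opening at its end, in the units of the state.
- env.read_state(): the state, without advancing time (a new reading comes with each control period).
- eyes.grab_frame(name): name is "scene" or "side" or "wrist"; returns a dict with "color" (384x512x3 uint8, blue, green, red), "camera_matrix" (3x3 intrinsics, pixels), "k1" (the pictures are not rectified: a ray, as slopes to the right and down, at radius r is drawn at 1 + k1 r^2 times it, then the intrinsics apply), "rvec" (rotation vector, rad) and "tvec" (3), from world to camera coordinates, as OpenCV has them; the wrist camera has in their place "tool_from_camera" (4x4, takes a point from camera to tool coordinates, whose origin is the TCP and whose axes are the flange's). Camera axes: x right, y down, z forward; pixel columns grow to the right and rows downward; lengths in m; the calibration is good to about 2 mm. A picture is of the moment at which its call begins: read the wrist's pose just before it. There is no depth.
- job.close_job(): hands the job in, once; it reports no verdict.
The state is a dict: "time": time; "joint_positions": joint angles; "joint_velocities": joint speeds; "effort": joint torques, N m; "tcp_pos": TCP position; "ee_rot": TCP orientation; "wrist_force": force on the tool from outside, world axes, zero at the start; "torque": the same for the moment, N m; "width": finger opening in m.
Only numpy, scipy, OpenCV 4.12 (cv2) and the standard library are available. Lean on these libraries where they do the work, as an engineer would, in place of code of your own. Each camera call takes 0.05 s, during which the arm holds its last target.

TASK

Two bearing housings are bolted to the bench. Tighten the one whose bearing has the red seal: turn each of its two black bar knobs clockwise, seen from above, all the way to its end stop, then let go. Do not touch the other housing, with the black-sealed bearing.

Things in the scene. Friction and masses are not known exactly. Their poses are not given: they have to be found in the camera images.
- red_housing: Grey housing fixed to the bench, 216 x 92 mm, with a RED-sealed 47 mm bearing in its middle. Origin: centre of its underside (z = 0); x along its length (roughly away from the robot), z up; plate top at 26 mm. Captive bolts stand upright at x = -70 mm (near) and +70 mm (far), y = 0. At its end stop a bolt's knob bar lies along the housing's x, in line with the white mark at that end.
- red_near_bolt (a joint): Near bolt (x = -70 mm), rad: grows clockwise from above, hard stop at 1.40, starts at 0.05 to 0.5. Black knob: foot 40 mm across, top at z = 38 mm; on it an upright-sided bar 50 mm long, 14 mm thick, centred on the bolt, top at z = 73 mm, standing (1.40 - value) rad anticlockwise of the housing's x. Grip it across the 14 mm. Friction 0.15 N m; it stays where left, does not rise or sink.
- red_far_bolt (a joint): Far bolt (x = +70 mm) of the red-sealed bearing's housing; knob, values, stop and friction as for the near bolt.
- black_housing: The other housing, the same in shape, size and knobs, but its bearing has a BLACK seal. Not to be touched. Origin and axes as for the red one. The housings stand side by side, left and right of the middle; which is on which side varies.

How it is judged:
On the way, in this order (a step that is already met when the one before it is completed fails the run):
1. one knob of the red-sealed bearing's housing is at its stop (value of joint any of red_near_bolt, red_far_bolt above 1.22 rad), for 0.2 s.
2. both knobs are at their stops (value of joint each of red_near_bolt, red_far_bolt above 1.22 rad), for 0.2 s.
At the end, for the whole second after the job is handed in: Both knobs of the red-sealed bearing's housing are within 0.18 rad (10 degrees) of their end stops at 1.40 rad (all of step 2); the robot touches nothing.
It fails at once if the black-sealed bearing's housing or its knobs are touched with more than 3 N (contact force between black_housing and the fingers above 3 N or contact force between black_housing and the arm above 3 N).
It also fails if it takes over 48 s, if anything falls off the work surface, if the arm or the gripper's body presses on something with over 40 N, if the wrist force passes 120 N, or if a joint passes its speed limit or range.

## Working session

There is one attempt and no reset: what is moved stays moved. The work goes in short steps, Python scripts to look and compute and a shell command to move; the robot and the scene stay as the last step left them, time stands still between calls to the robot, and variables do not carry over. Pictures are saved under pics/ and viewed, and the job is handed in when it is done.

```bash
mkdir -p pics; cat > h.py <<'E'
import numpy as np, cv2
from bench import env, eyes, job
from scipy.spatial.transform import Rotation as R
def grab(n,save):
    s=env.read_state(); f=eyes.grab_frame(n); cv2.imwrite('pics/'+save,f['color']); return s,f
E
python3 - <<'E'
from h import *
import pickle
d={}
for n in['scene','side','wrist']:
    s,f=grab(n,n+'0.png'); d[n]=(s,f); print(n,f['camera_matrix'].tolist(),f['k1'],f.get('rvec'),f.get('tvec'),f.get('tool_from_camera'))
pickle.dump(d,open('d0.pkl','wb'))
print(s)
E
```

```text
scene [[447.1203856326503, 0.0, 252.4951771645434], [0.0, 447.1203856326503, 192.6552953047277], [0.0, 0.0, 1.0]] -0.11690830388148414 [ 0.63758716 -2.75005998  0.99105429] [0.48180874 0.24544853 0.78874119] None
side [[353.57685507176325, 0.0, 258.4563407592687], [0.0, 353.57685507176325, 195.4345165778161], [0.0, 0.0, 1.0]] -0.011279436246430753 [ 0.53266164 -2.83784045  0.89944467] [0.51800158 0.20632522 0.77422114] None
wrist [[338.5339383737775, 0.0, 251.40970715532563], [0.0, 338.5339383737775, 194.79070534055944], [0.0, 0.0, 1.0]] -0.007465892349088537 None None [[-2.15790485e-04 -9.60608200e-01 -2.77906169e-01  7.55889716e-02]
 [ 9.99999939e-01 -1.31196925e-04 -3.22992579e-04 -9.11258713e-04]
 [ 2.73808885e-04 -2.77906222e-01  9.60608170e-01 -1.78475181e-01]
 [ 0.00000000e+00  0.00000000e+00  0.00000000e+00  1.00000000e+00]]
{'time': 0.1, 'joint_positions': array([ 1.16198622e+00,  3.42642220e-01,  1.52488422e+00, -4.52167373e-05,
        1.27543098e+00, -1.46018129e-01]), 'joint_velocities': array([-0.00022256, -0.00206105, -0.00225094, -0.00044423,  0.00031034,
       -0.00021767]), 'effort': array([ 2.41597663e-03, -4.32007456e+01, -2.44695890e+01,  7.20954733e-02,
        5.25778171e-02, -6.38858182e-05]), 'tcp_pos': array([0.13623041, 0.50661791, 0.20573312]), 'ee_rot': array([ 1.31011658e-01,  9.91380593e-01, -6.62211869e-04, -1.66084777e-04]), 'wrist_force': array([ 0.22137879,  0.09396473, -0.07073052]), 'torque': array([ 0.00523785, -0.00413948,  0.03356653]), 'width': 0.09204594168197283}
```

View pics/scene0.png

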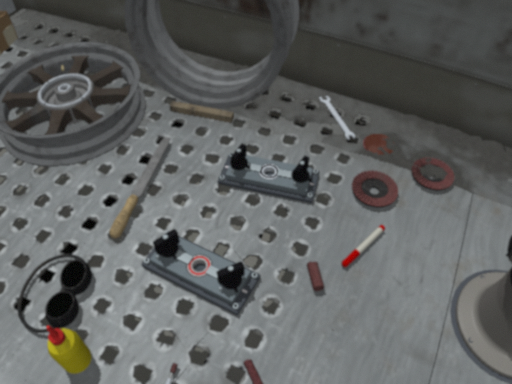

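View pics/side0.png

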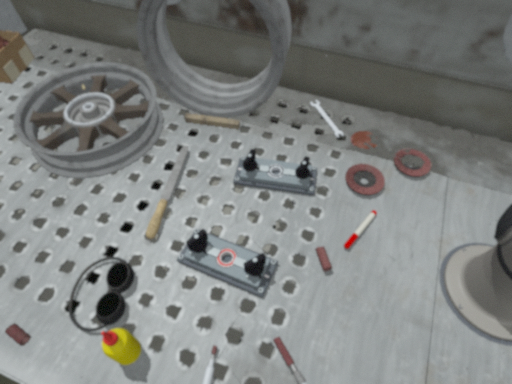

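View pics/wrist0.png

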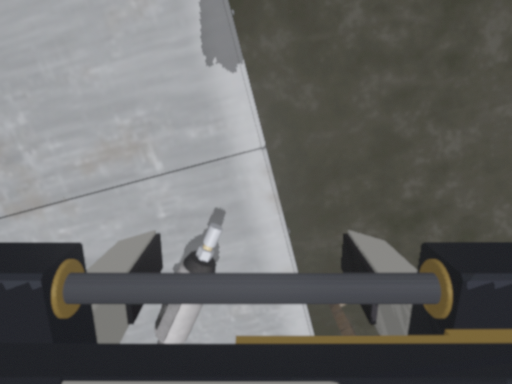

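The red housing is the lower one, with its bearing near (200,266) in scene and (227,258) in side. The black-sealed one is above it. Next I'll enlarge.

```bash
python3 - <<'E'
from h import *
a=cv2.imread('pics/scene0.png')[220:320,130:270]; cv2.imwrite('pics/sc_crop.png',cv2.resize(a,None,fx=5.5,fy=5.5,interpolation=cv2.INTER_CUBIC))
a=cv2.imread('pics/side0.png')[215:305,165:295]; cv2.imwrite('pics/si_crop.png',cv2.resize(a,None,fx=6,fy=6,interpolation=cv2.INTER_CUBIC))
E
```

```text
(no output)
```

View pics/sc_crop.png

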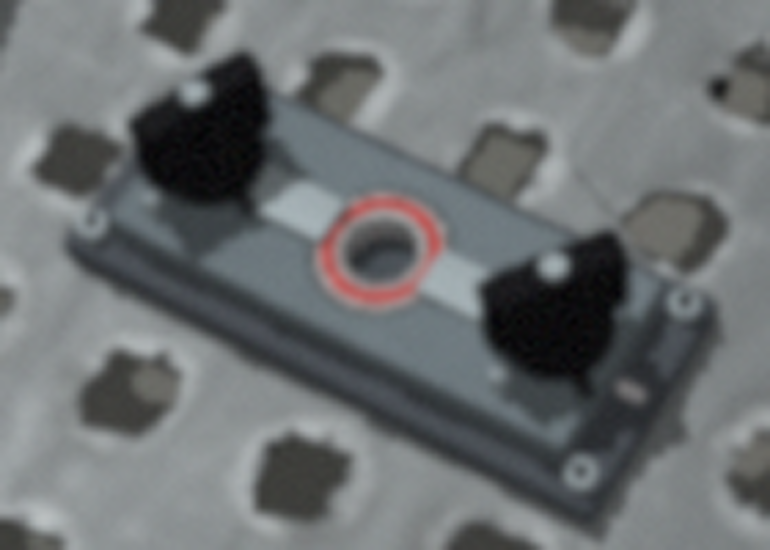

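View pics/si_crop.png

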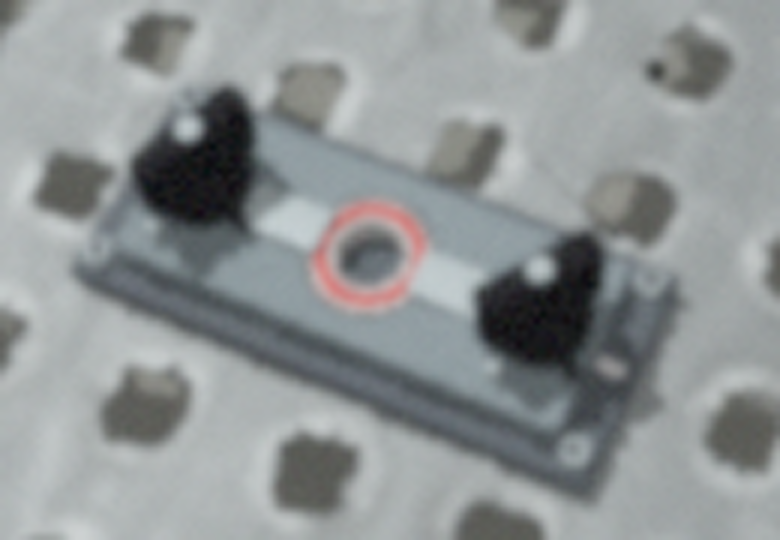

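```bash
cat >> h.py <<'E'
def ray(f,p,s=None):
    K=f['camera_matrix']; d=np.array([(p[0]-K[0,2])/K[0,0],(p[1]-K[1,2])/K[1,1]]); u=d.copy()
    for _ in range(30): u=d/(1+f['k1']*(u@u))
    v=np.array([*u,1.])
    if f.get('rvec') is not None:
        Rm=cv2.Rodrigues(np.asarray(f['rvec'],float))[0]; return -Rm.T@np.ravel(f['tvec']),Rm.T@v
    T=f['tool_from_camera']; Q=R.from_quat(s['ee_rot']).as_matrix()
    return s['tcp_pos']+Q@T[:3,3],Q@T[:3,:3]@v
def onz(f,p,z,s=None):
    c,v=ray(f,p,s); return c+v*(z-c[2])/v[2]
E
python3 - <<'E'
from h import *
import pickle
d=pickle.load(open('d0.pkl','rb'))
P={'scene':(5.5,130,220,dict(far=(194,92,.074),near=(553,265,.074),ring=(380,250,.027),fL=(135,125,.073),fR=(245,58,.073),nL=(484,290,.073),nR=(612,240,.073),c1=(92,222,.026),c2=(685,303,.026),c3=(580,472,.026))),
'side':(6,165,215,dict(far=(187,128,.074),near=(540,268,.074),ring=(370,254,.027),fL=(137,160,.073),fR=(235,92,.073),nL=(480,298,.073),nR=(588,238,.073),c1=(100,245,.026),c2=(650,280,.026),c3=(572,450,.026)))}
for n,(k,x,y,q) in P.items():
    f=d[n][1]
    W={a:onz(f,((u+.5)/k-.5+x,(v+.5)/k-.5+y),z) for a,(u,v,z) in q.items()}
    for a,w in W.items(): print(n,a,w.round(4))
    ang=lambda a,b:np.degrees(np.arctan2(*(W[b]-W[a])[1::-1]))
    print('axis',ang('near','far'),'farbar',ang('fL','fR'),'nearbar',ang('nL','nR'),'c', ang('c3','c2'))
f=d['scene'][1]
print('black', onz(f,(268,171),.027), onz(f,(241,151),.074),onz(f,(304,163),.074))
E
```

```text
scene far [0.6454 0.148  0.074 ]
scene near [0.5055 0.1531 0.074 ]
scene ring [0.5758 0.151  0.027 ]
scene fL [0.6564 0.1677 0.073 ]
scene fR [0.6378 0.1279 0.073 ]
scene nL [0.5212 0.1704 0.073 ]
scene nR [0.493 0.136 0.073]
scene c1 [0.6719 0.186  0.026 ]
scene c2 [0.473  0.1227 0.026 ]
scene c3 [0.4763 0.1936 0.026 ]
axis -2.0889338149024907 farbar -115.07266411286248 nearbar -129.33508521194352 c -92.67723372233652
side far [0.644  0.1502 0.074 ]
side near [0.5038 0.1551 0.074 ]
side ring [0.574  0.1527 0.027 ]
side fL [0.6552 0.168  0.073 ]
side fR [0.6348 0.1299 0.073 ]
side nL [0.5192 0.1726 0.073 ]
side nR [0.4925 0.1379 0.073 ]
side c1 [0.6705 0.1858 0.026 ]
side c2 [0.4729 0.1243 0.026 ]
side c3 [0.4763 0.1955 0.026 ]
axis -1.9941614499399454 farbar -118.2285712131387 nearbar -127.50701738641123 c -92.74810777199338
black [ 0.55891432 -0.12482047  0.027     ] [ 0.61929922 -0.1126908   0.074     ] [ 0.48332525 -0.1399301   0.074     ]
```

```bash
python3 -m jog '[{"claw":1,"translation":[-0.0895,-0.049,0],"turn":[0,0,0]},{"claw":1,"translation":[-0.0895,-0.049,0],"turn":[0,0,0]},{"claw":1,"translation":[-0.0895,-0.049,0],"turn":[0,0,0]},{"claw":1,"translation":[-0.0895,-0.049,0],"turn":[0,0,0]},{"claw":1,"translation":[-0.0895,-0.049,0],"turn":[0,0,0]},{"claw":1,"translation":[-0.0895,-0.049,0],"turn":[0,0,0]},{"claw":1,"translation":[-0.0895,-0.049,0],"turn":[0,0,0]},{"claw":1,"translation":[-0.0895,-0.049,0],"turn":[0,0,0]},{"claw":1,"translation":[-0.0895,-0.049,0],"turn":[0,0,0]},{"claw":1,"translation":[-0.0895,-0.049,0],"turn":[0,0,0]}]' 20
python3 -m jog '[{"claw":1,"translation":[0,0,0],"turn":[0,0,-0.11]},{"claw":1,"translation":[0,0,0],"turn":[0,0,-0.11]},{"claw":1,"translation":[0,0,0],"turn":[0,0,-0.11]},{"claw":1,"translation":[0,0,0],"turn":[0,0,-0.11]},{"claw":1,"translation":[0,0,0],"turn":[0,0,-0.11]},{"claw":1,"translation":[0,0,0],"turn":[0,0,-0.11]},{"claw":1,"translation":[0,0,0],"turn":[0,0,-0.08]},{"claw":1,"translation":[0,0,0],"turn":[0,0,0]}]'
python3 - <<'E'
from h import *
import pickle
s,f=grab('wrist','w1.png'); pickle.dump((s,f),open('w1.pkl','wb'))
print(s['time'],s['tcp_pos'],R.from_quat(s['ee_rot']).as_matrix().round(3).tolist(),s['joint_positions'].round(3))
E
```

```text
time: 1.4
tcp_pos: [0.5058, 0.1528, 0.2061]
ee_rot: [0.131, 0.991, 0.0, -0.0]
wrist_force: [0.3, 0.4, 1.5]
width: 0.0919
time: 2.4
tcp_pos: [0.5047, 0.1541, 0.2061]
ee_rot: [-0.434, 0.901, 0.0, -0.0]
wrist_force: [-0.5, -0.3, 0.4]
width: 0.092
2.4 [0.50468705 0.15413915 0.20607095] [[-0.623, -0.782, -0.001], [-0.782, 0.623, 0.0], [0.0, 0.0, -1.0]] [ 0.151  0.348  1.517  0.     1.278 -2.318]
```

View pics/w1.png

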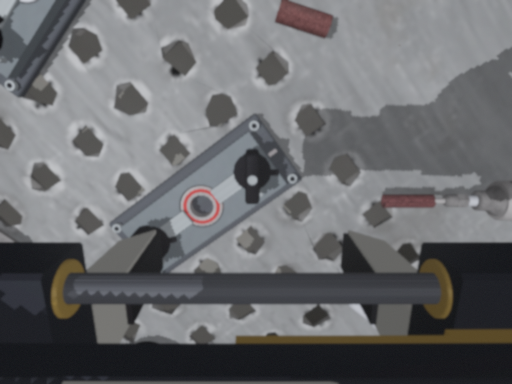

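The wrist view shows the near knob, with its stud at about (252,181) and its bar vertical in the picture, so it lies along tool x as wanted. I'll enlarge it for a finer reading.

```bash
python3 - <<'E'
from h import *
a=cv2.imread('pics/w1.png')[140:215,200:300]; cv2.imwrite('pics/w1c.png',cv2.resize(a,None,fx=8,fy=8,interpolation=cv2.INTER_CUBIC))
E
```

```text
(no output)
```

View pics/w1c.png

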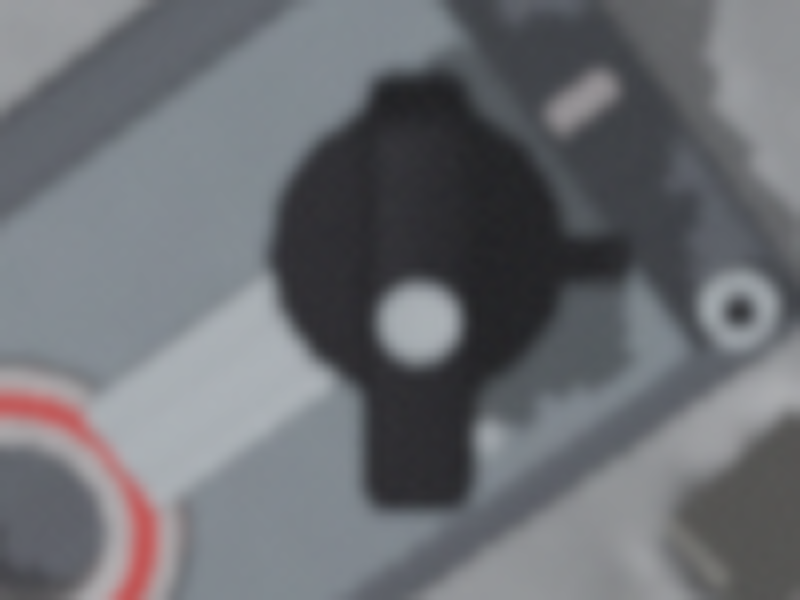

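```bash
python3 - <<'E'
from h import *
import pickle
s,f=pickle.load(open('w1.pkl','rb'))
g=lambda u,v,z:onz(f,(u/8+200,v/8+140),z,s)
Q=R.from_quat(s['ee_rot']).as_matrix()
for n,p in dict(stud=(420,322,.074),ring_bottom=(418,505,.073),bartop=(420,75,.060)).items():
    w=g(*p); print(n,w.round(4),(Q.T@(w-s['tcp_pos'])).round(4))
E
```

```text
stud [0.5033 0.1545 0.074 ] [0.0005 0.0012 0.1321]
ring_bottom [0.5178 0.1723 0.073 ] [-0.0224  0.001   0.1331]
bartop [0.4864 0.1333 0.06  ] [0.0276 0.0012 0.1461]
```

```bash
python3 -m jog '[{"claw":1,"translation":[0.001,0.002,0.06],"turn":[0,0,0]},{"claw":1,"translation":[0,0,0.07],"turn":[0,0,0]},{"claw":1,"translation":[0,0,0.07],"turn":[0,0,0]},{"claw":1,"translation":[0,0,0.06],"turn":[0,0,0]},{"claw":1,"translation":[0,0,0.04],"turn":[0,0,0]},{"claw":1,"translation":[0,0,0.024],"turn":[0,0,0]},{"claw":1,"translation":[0,0,0],"turn":[0,0,0]}]' 25
python3 -m jog '[{"claw":-1,"translation":[0,0,0],"turn":[0,0,0]},{"claw":-1,"translation":[0,0,0],"turn":[0,0,0]},{"claw":-1,"translation":[0,0,0],"turn":[0,0,0]},{"claw":-1,"translation":[0,0,0],"turn":[0,0,0]},{"claw":-1,"translation":[0,0,0],"turn":[0,0,0]},{"claw":-1,"translation":[0,0,0],"turn":[0,0,0]},{"claw":-1,"translation":[0,0,0],"turn":[0,0,0]},{"claw":-1,"translation":[0,0,0],"turn":[0,0,0]}]' 25
```

```text
time: 3.32
tcp_pos: [0.5034, 0.1543, 0.0438]
ee_rot: [-0.434, 0.901, 0.0, -0.001]
wrist_force: [-0.8, -0.0, 0.9]
width: 0.0917
time: 4.32
tcp_pos: [0.5038, 0.1544, 0.0443]
ee_rot: [-0.435, 0.901, 0.0, 0.0]
wrist_force: [-0.2, 0.0, 0.5]
width: 0.0166
```

```bash
python3 -m jog '[{"claw":-1,"translation":[0,0,0],"turn":[0,0,0]},{"claw":-1,"translation":[0,0,0],"turn":[0,0,0]},{"claw":-1,"translation":[0,0,0],"turn":[0,0,0]}]' 25
python3 -m jog '[{"claw":-1,"translation":[0,0,0],"turn":[0,0,0.06]},{"claw":-1,"translation":[0,0,0],"turn":[0,0,0.06]},{"claw":-1,"translation":[0,0,0],"turn":[0,0,0.06]},{"claw":-1,"translation":[0,0,0],"turn":[0,0,0.06]},{"claw":-1,"translation":[0,0,0],"turn":[0,0,0.06]},{"claw":-1,"translation":[0,0,0],"turn":[0,0,0.06]},{"claw":-1,"translation":[0,0,0],"turn":[0,0,0]}]' 25
python3 -c "
from h import *
s=env.read_state();print(s['torque'],s['wrist_force'],s['width'],R.from_quat(s['ee_rot']).as_matrix()[:2,1])"
```

```text
time: 4.7
tcp_pos: [0.504, 0.1542, 0.0443]
ee_rot: [-0.435, 0.901, -0.0, 0.0]
wrist_force: [0.5, -1.5, -0.8]
width: 0.0135
time: 5.58
tcp_pos: [0.5038, 0.1545, 0.0444]
ee_rot: [-0.167, 0.986, 0.0, 0.0]
wrist_force: [0.7, -1.7, -0.4]
width: 0.0137
[-0.08414074 -0.22148118 -0.02717308] [ 0.66768017 -1.73872466 -0.36608026] 0.013715985301343495 [-0.32872155  0.94442686]
```

```bash
python3 -m jog '[{"claw":-1,"translation":[0,0,0],"turn":[0,0,0.05]},{"claw":-1,"translation":[0,0,0],"turn":[0,0,0.05]},{"claw":-1,"translation":[0,0,0],"turn":[0,0,0.05]},{"claw":-1,"translation":[0,0,0],"turn":[0,0,0.04]},{"claw":-1,"translation":[0,0,0],"turn":[0,0,0.03]},{"claw":-1,"translation":[0,0,0],"turn":[0,0,0]}]' 25
python3 -c "
from h import *
s=env.read_state();print(s['torque'],s['wrist_force'],s['width'],R.from_quat(s['ee_rot']).as_matrix()[:2,1])"
python3 -m jog '[{"claw":-1,"translation":[0,0,0],"turn":[0,0,0.02]},{"claw":-1,"translation":[0,0,0],"turn":[0,0,0.02]},{"claw":-1,"translation":[0,0,0],"turn":[0,0,0]}]' 25
python3 -c "
from h import *
s=env.read_state();print(s['torque'],s['wrist_force'],s['width'],R.from_quat(s['ee_rot']).as_matrix()[:2,1])"
```

```text
time: 6.32
tcp_pos: [0.5038, 0.1547, 0.0444]
ee_rot: [0.005, 1.0, 0.0, 0.0]
wrist_force: [1.6, 1.0, -0.7]
width: 0.0137
[ 0.26641704 -0.14330721  0.06514987] [ 1.62525478  0.96821268 -0.72154866] 0.01372592088622325 [0.00936098 0.99995605]
time: 6.7
tcp_pos: [0.5038, 0.1547, 0.0443]
ee_rot: [0.037, 0.999, 0.0, 0.0]
wrist_force: [0.4, 2.9, -2.1]
width: 0.0138
[ 0.58416845 -0.20384334  0.45068244] [ 0.42086846  2.92734688 -2.06047503] 0.013752224183659206 [0.07381855 0.99727163]
```

```bash
python3 -m jog '[{"claw":1,"translation":[0,0,0],"turn":[0,0,0]},{"claw":1,"translation":[0,0,0],"turn":[0,0,0]},{"claw":1,"translation":[0,0,0],"turn":[0,0,0]},{"claw":1,"translation":[0,0,0],"turn":[0,0,0]},{"claw":1,"translation":[0,0,0],"turn":[0,0,0]},{"claw":1,"translation":[0,0,-0.02],"turn":[0,0,0]},{"claw":1,"translation":[0,0,-0.06],"turn":[0,0,0]},{"claw":1,"translation":[0,0,-0.08],"turn":[0,0,0]},{"claw":1,"translation":[0,0,-0.08],"turn":[0,0,0]},{"claw":1,"translation":[0,0,-0.08],"turn":[0,0,0]},{"claw":1,"translation":[0,0,0],"turn":[0,0,0]}]' 25
python3 -m jog '[{"claw":1,"translation":[-0.094,0.003,0],"turn":[0,0,0]},{"claw":1,"translation":[-0.094,0.004,0],"turn":[0,0,0]},{"claw":1,"translation":[-0.094,0.003,0],"turn":[0,0,0]},{"claw":1,"translation":[0,0,0],"turn":[0,0,-0.11]},{"claw":1,"translation":[0,0,0],"turn":[0,0,-0.11]},{"claw":1,"translation":[0,0,0],"turn":[0,0,-0.11]},{"claw":1,"translation":[0,0,0],"turn":[0,0,-0.11]},{"claw":1,"translation":[0,0,0],"turn":[0,0,-0.11]},{"claw":1,"translation":[0,0,0],"turn":[0,0,-0.11]},{"claw":1,"translation":[0,0,0],"turn":[0,0,-0.09]},{"claw":1,"translation":[0,0,0],"turn":[0,0,0]}]'
python3 - <<'E'
from h import *
import pickle
s,f=grab('wrist','w2.png'); pickle.dump((s,f),open('w2.pkl','wb'))
a=f['color'][140:215,200:300]; cv2.imwrite('pics/w2c.png',cv2.resize(a,None,fx=8,fy=8,interpolation=cv2.INTER_CUBIC))
print(s['time'],s['tcp_pos'],R.from_quat(s['ee_rot']).as_matrix().round(3).tolist())
E
```

```text
time: 8.07
tcp_pos: [0.5055, 0.1547, 0.2083]
ee_rot: [0.037, 0.999, 0.001, 0.004]
wrist_force: [-0.1, -0.8, -0.5]
width: 0.0916
time: 9.45
tcp_pos: [0.6443, 0.1489, 0.2034]
ee_rot: [-0.524, 0.852, 0.0, -0.001]
wrist_force: [-0.4, 0.2, 0.1]
width: 0.0922
9.45 [0.6442805  0.14886627 0.20340633] [[-0.451, -0.892, -0.002], [-0.892, 0.451, -0.0], [0.001, 0.001, -1.0]]
```

View pics/w2c.png

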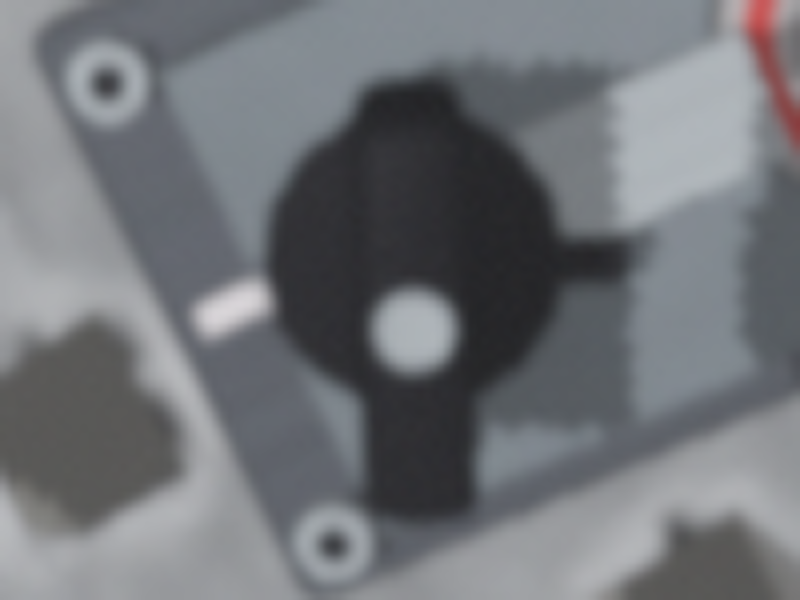

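View pics/w2.png

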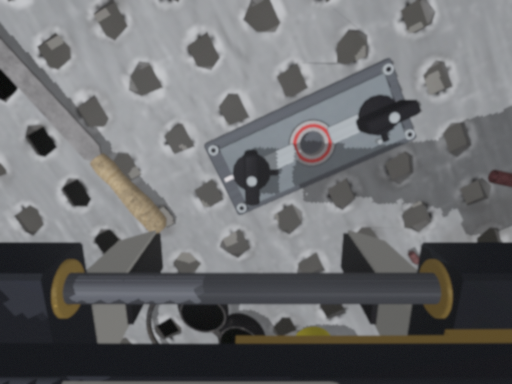

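```bash
python3 - <<'E'
from h import *
import pickle
s,f=pickle.load(open('w2.pkl','rb'))
Q=R.from_quat(s['ee_rot']).as_matrix()
for n,p in dict(stud=(415,331,.074),end=(420,515,.073)).items():
    w=onz(f,(p[0]/8+200,p[1]/8+140),p[2],s); print(n,w.round(4),(Q.T@(w-s['tcp_pos'])).round(4))
a=f['color'][55:150,340:440]; cv2.imwrite('pics/w2n.png',cv2.resize(a,None,fx=6,fy=6,interpolation=cv2.INTER_CUBIC))
E
```

```text
stud [0.6433 0.1492 0.074 ] [1.000e-04 8.000e-04 1.294e-01]
end [0.6531 0.1699 0.073 ] [-0.0229  0.0014  0.1304]
```

View pics/w2n.png

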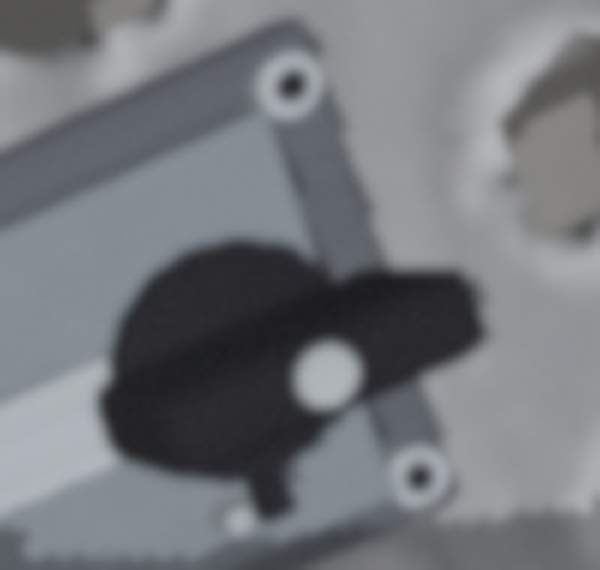

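The near bar now lies along the housing axis with its pointer next to the stop pin. The far stud is 0.8 mm off in tool y, so I'll descend on it now.

```bash
python3 -m jog '[{"claw":1,"translation":[0,0.002,0.06],"turn":[0,0,-0.01]},{"claw":1,"translation":[0,0,0.07],"turn":[0,0,0]},{"claw":1,"translation":[0,0,0.07],"turn":[0,0,0]},{"claw":1,"translation":[0,0,0.06],"turn":[0,0,0]},{"claw":1,"translation":[0,0,0.04],"turn":[0,0,0]},{"claw":1,"translation":[0,0,0.018],"turn":[0,0,0]},{"claw":1,"translation":[0,0,0],"turn":[0,0,0]}]' 25
python3 -m jog '[{"claw":-1,"translation":[0,0,0],"turn":[0,0,0]},{"claw":-1,"translation":[0,0,0],"turn":[0,0,0]},{"claw":-1,"translation":[0,0,0],"turn":[0,0,0]},{"claw":-1,"translation":[0,0,0],"turn":[0,0,0]},{"claw":-1,"translation":[0,0,0],"turn":[0,0,0]},{"claw":-1,"translation":[0,0,0],"turn":[0,0,0]},{"claw":-1,"translation":[0,0,0],"turn":[0,0,0]},{"claw":-1,"translation":[0,0,0],"turn":[0,0,0]},{"claw":-1,"translation":[0,0,0],"turn":[0,0,0]},{"claw":-1,"translation":[0,0,0],"turn":[0,0,0]},{"claw":-1,"translation":[0,0,0],"turn":[0,0,0]}]' 25
```

```text
time: 10.38
tcp_pos: [0.6436, 0.1494, 0.045]
ee_rot: [-0.53, 0.848, 0.0, -0.0]
wrist_force: [0.3, 0.2, 0.3]
width: 0.0916
time: 11.75
tcp_pos: [0.6442, 0.1492, 0.0454]
ee_rot: [-0.531, 0.847, -0.0, 0.0]
wrist_force: [2.6, -2.6, -1.2]
width: 0.0137
```

```bash
python3 -m jog '[{"claw":-1,"translation":[0,0,0],"turn":[0,0,0.06]},{"claw":-1,"translation":[0,0,0],"turn":[0,0,0.06]},{"claw":-1,"translation":[0,0,0],"turn":[0,0,0.06]},{"claw":-1,"translation":[0,0,0],"turn":[0,0,0.06]},{"claw":-1,"translation":[0,0,0],"turn":[0,0,0.06]},{"claw":-1,"translation":[0,0,0],"turn":[0,0,0.06]},{"claw":-1,"translation":[0,0,0],"turn":[0,0,0.06]},{"claw":-1,"translation":[0,0,0],"turn":[0,0,0.06]},{"claw":-1,"translation":[0,0,0],"turn":[0,0,0.06]},{"claw":-1,"translation":[0,0,0],"turn":[0,0,0.06]},{"claw":-1,"translation":[0,0,0],"turn":[0,0,0.06]},{"claw":-1,"translation":[0,0,0],"turn":[0,0,0]}]' 25
python3 -c "
from h import *
s=env.read_state();print(s['torque'],s['wrist_force'],s['width'],R.from_quat(s['ee_rot']).as_matrix()[:2,1])"
python3 -m jog '[{"claw":-1,"translation":[0,0,0],"turn":[0,0,0.03]},{"claw":-1,"translation":[0,0,0],"turn":[0,0,0.03]},{"claw":-1,"translation":[0,0,0],"turn":[0,0,0.02]},{"claw":-1,"translation":[0,0,0],"turn":[0,0,0.02]},{"claw":-1,"translation":[0,0,0],"turn":[0,0,0]}]' 25
python3 -c "
from h import *
s=env.read_state();print(s['torque'],s['wrist_force'],s['width'],R.from_quat(s['ee_rot']).as_matrix()[:2,1])"
```

```text
time: 13.25
tcp_pos: [0.644, 0.1495, 0.0453]
ee_rot: [-0.042, 0.999, 0.0, 0.0]
wrist_force: [2.8, -0.2, -1.0]
width: 0.0134
[ 0.03910505 -0.45200119 -0.0746935 ] [ 2.75976084 -0.19002494 -0.95552841] 0.013355374643791868 [-0.08336343  0.99651918]
time: 13.88
tcp_pos: [0.644, 0.1495, 0.0454]
ee_rot: [0.037, 0.999, 0.0, 0.0]
wrist_force: [3.0, 0.6, -2.5]
width: 0.0137
[ 0.14282461 -0.59306403  0.34208329] [ 2.969194    0.58708115 -2.45157564] 0.013697475616362661 [0.07352657 0.99729323]
```

```bash
python3 -m jog '[{"claw":1,"translation":[0,0,0],"turn":[0,0,0.01]},{"claw":1,"translation":[0,0,0],"turn":[0,0,0]},{"claw":1,"translation":[0,0,0],"turn":[0,0,0]},{"claw":1,"translation":[0,0,0],"turn":[0,0,0]},{"claw":1,"translation":[0,0,0],"turn":[0,0,0]},{"claw":1,"translation":[0,0,-0.02],"turn":[0,0,0]},{"claw":1,"translation":[0,0,-0.06],"turn":[0,0,0]},{"claw":1,"translation":[0,0,-0.08],"turn":[0,0,0]},{"claw":1,"translation":[0,0,-0.08],"turn":[0,0,0]},{"claw":1,"translation":[0,0,-0.08],"turn":[0,0,0]},{"claw":1,"translation":[0,0,0],"turn":[0,0,0]}]' 25
python3 - <<'E'
from h import *
import pickle
s,f=grab('wrist','w3.png'); pickle.dump((s,f),open('w3.pkl','wb'))
a=f['color'][40:220,150:350]; cv2.imwrite('pics/w3c.png',cv2.resize(a,None,fx=3.3,fy=3.3,interpolation=cv2.INTER_CUBIC))
print(s['time'],s['tcp_pos'],s['wrist_force'])
E
```

```text
time: 15.25
tcp_pos: [0.6457, 0.1496, 0.2104]
ee_rot: [0.045, 0.999, 0.001, 0.004]
wrist_force: [0.5, 0.7, -0.5]
width: 0.0921
15.25 [0.64570074 0.14962257 0.21039809] [ 0.51289156  0.66391288 -0.54465052]
```

View pics/w3c.png

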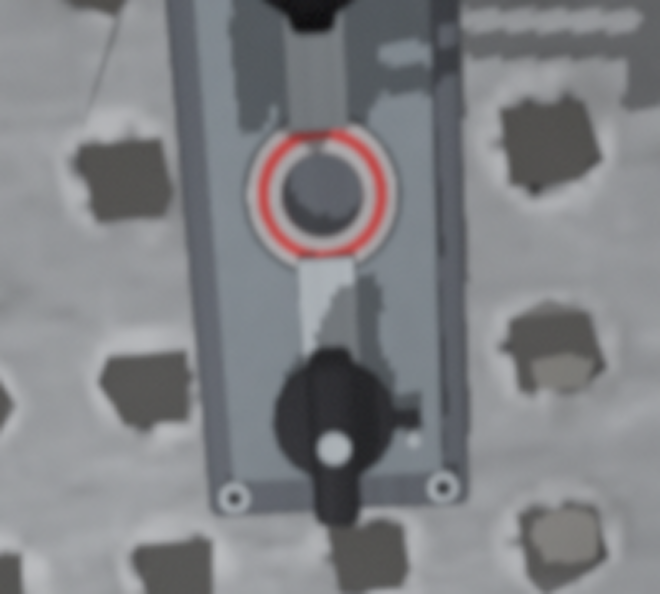

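Both bars lie along the housing axis. The far bar is in line with the white stripe at about (325,310) to (335,520), and its pointer is at the pin near (410,430). The gripper is clear.

```bash
python3 -c "
from h import *
print(job.close_job())"
```

```text
the job is handed in; nothing more can be done
None
```

I turned both knobs of the red-sealed housing clockwise to their end stops, the near one first and then the far one. I let go of each, raised the gripper clear and handed the job in at about 15 s of the 48 s allowed.

- **End stops:** the torque about the vertical rose to about 0.45 N m on the near knob and 0.34 N m on the far one, against 0.15 N m of bolt friction. Both turns ended with the gripper at the same angle, within about 2° of the housing axis.
- **Pictures after release:** both bars lay along the housing's axis by eye, each with its pointer beside its stop pin. In the last picture the near knob was mostly out of frame. Its full check is from the earlier picture, taken after it was released and before the far knob was turned.
- **Contact:** the gripper finished about 21 cm above the bench with wrist force near zero. The moves stayed well away from the black-sealed housing.

No check failed or disagreed. Joint values cannot be read directly, so the end-stop result rests on the torque, the gripper angle and the pictures.

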